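# Reset a hung code scanner with a screwdriver

## Task

The hand scanner lying in its cradle has hung. Squeeze its trigger against the grip to wake it and let it spring back, then take the small screwdriver out of the stand and, with its blade upright, reach through the round hole in the upper face of the scanner's head to push the recessed reset button all the way down. Finish while still holding the screwdriver with the button pressed down, and leave the tapes, pen and other things on the bench where they are.

Things in the scene. Friction and masses are not known exactly. Their poses are not given: they have to be found in the camera images.
- code_scanner: grey pistol-shaped code scanner lying on its side, strapped to a pale metal cradle 200 x 155 x 10 mm fixed to the bench. Origin: centre of the cradle's underside; z up. Head 64 mm in x, 116 mm in y, flat top at z = 70 mm, centred at x = 50, y = -5 mm; black-rimmed window looks to -y. Grip runs from the head to -x; black trigger on its -y side. Cradle beside them is bare, top z = 10 mm
- trigger (a joint): angle of the trigger, rad: 0 at rest, 0.21 squeezed to its stop, toward the grip (+y of the scanner); springs back to 0 when let go. A black paddle 8 mm thick, 30 to 54 mm above the bench, hinged about a vertical axis beside the head (x = 10, y = -27 mm in the scanner's frame), free end at x = -51 mm. At trigger_pad: travel 9 mm, about 3 N to start, 7 N at the stop
- trigger_pad (a point): the point on the trigger's outer (-y) face to press, 42 mm from the hinge, at mid height, 42 mm above the bench at rest; moves with the trigger
- grip_back (a point): point on the back (+y) face of the fixed grip, opposite trigger_pad: 52 mm from it along the scanner's y at rest, 43 mm when squeezed. Grip 30 mm thick in y, from 24 to 60 mm above the bench, 50 mm of it clear between the head and the strapped butt; this point is 50 mm from the head and 45 mm from the strap posts (67 mm high)
- aperture (a point): centre of the mouth of the round hole, 11 mm in diameter with a 1.5 mm chamfer, in the upper face of the scanner's head, 70 mm above the bench; its axis is vertical. The reset button's top, 9 mm in diameter, lies 12 mm below the mouth
- reset_button (a joint): how far the reset button is pressed, m: 0 at rest, 0.004 fully down, straight downward; sprung: about 2 N to start, 6 N fully down; it comes up when let go
- tool_stand: fixed pale metal tool stand: a drilled shelf 46 x 130 mm, top 112 mm above the bench, on two end cheeks and a foot 60 x 140 mm. Three 8 mm holes in a row along its y, 42 mm apart; the screwdriver stands in the middle one, the others are empty. Origin: centre of the underside
- screwdriver: small flat screwdriver with a red handle, 164 mm long, about 45 g, standing blade down in the stand, the shoulder of its handle on the shelf; it may lean a few degrees in its hole. Its own y axis runs from the tip up to the handle's end. Handle 72 mm long, 20 x 18 mm thick; blade 92 mm long, 4.6 mm in diameter
- screwdriver_handle (a point): middle of the screwdriver's handle on its long axis, 128 mm from the tip; at the start about 148 mm above the bench
- screwdriver_tip (a point): the tip of the blade, on the long axis; at the start about 20 mm above the bench. It must rise above the shelf (112 mm) to come free
- tape_blue: a bystander: roll of blue tape lying flat, 66 mm across, 19 mm high
- marker_black: a bystander: black marker pen lying on the bench, 135 mm long
- usb_stick: a bystander: blue USB stick lying on the bench, 55 mm long
- bottle_alcohol: a bystander: white bottle with a red cap, 105 mm tall, at the back
- tape_masking: a bystander: roll of masking tape lying flat, 88 mm across, at the back
- mouse: a bystander: beige computer mouse, 123 mm long, at the right
There are look-alikes about, which are no part of the job. What is shaped like the tool_stand but yellow is not meant.

How it is judged:
By the outcome, as a careful person would: the job done as asked, in the order asked, and still so for the second after the job is handed in, while the arm keeps its last pose, push and grip.
It also fails if it takes over 48 s, if anything falls off the work surface, if the arm or the gripper's body presses on something with over 40 N, if the wrist force passes 120 N, or if a joint passes its speed limit or range.

## Robot

A 6-joint arm with a two-finger parallel gripper is mounted at the origin on a cart in front of the work surface, level with it; the furniture and walls round the work are solid. World frame = base frame: x ahead of the robot, y to its left, z up, the work surface at z = 0. Lengths are in m, angles in rad, forces in N, time in s.
With the tool pointing down it reaches from about 0.35 to 0.8 m from the base axis. Payload 7.3 kg.
Tool frame: the origin (TCP) lies at the very end of the fingers, on their centre line; the grasp point (between the pads) lies 19 mm behind it; z points along the fingers, y is the line along which they close (so a half turn about z gives the same grasp; the last joint's range is limited). The gripper opens to 85 mm and grips with 20 to 120 N. Pads are 22 mm wide; open, the fingers measure 114 mm over their backs; the gripper's body (76 mm by 85 mm) begins 54 mm behind the grasp point. The pads swing forward as they close: fully open they stand 13 mm farther back than shut.
Start: joints at [-1.485, 0.342, 1.524, -0, 1.275, -0.146], TCP at [0.121, -0.511, 0.231] pointing down, gripper open.
Joint ranges: [-2.53, 2.53], [-0.77, 2.02], [0.04, 2.7], [-1, 4.14], [0.28, 2.66], [-3.11, 3.11]. Speed limits (rad/s): [2.57, 2.57, 3.14, 3.14, 3.14, 3.14].

## Interface

Orientations are given as a rotation vector (axis times angle).
In Python, from plant import observe, get_image, calibration, job_done gives the robot as it stands.
- The arm moves only by the tool play_rows, never from a script. Its arguments are lists of equal length, an entry for each row: "dp": the shift along the tool's x, y, z in m, a list of three; "turn": the turn, a rotation vector about the tool's x, y, z in rad, a list of three. In form: {"dp": [[x, y, z], ...], "turn": [[rx, ry, rz], ...]}. A call has 1 to 12 rows; each row is the pose to reach, as a shift and turn from the pose commanded when the call began, along the tool's axes at that moment; what a row does not reach only later rows make up. A row lasts 1/8 s, in which the tool goes at most 62.5 mm and 10.7 degrees, less where a joint would pass 70% of its speed; a pose out of reach is approached as far as the arm can. A call with a gripper value outside its range is refused whole. "claw" is the closure, from -1 (fully open) to 1 (shut), set as the call begins (left out, the last holds). The fingers move at their own pace and stop on an object; "newtons" is the grip in N (left out, the last holds). Time passes only in rows, so rows that repeat a pose let the fingers close. It gives the time, the measured TCP pose, the force, the opening and the grip force at its end, in the units of the state.
- observe(): the state, without advancing time (a new reading comes with each control period).
- get_image(name): name is "scene" or "top"; returns (picture, depth): 400x640x3 uint8, red, green, blue; 400x640 float32, m along the optical axis (not along the pixel's ray), 0 where there is no reading.
- calibration(name): a dict with "fx", "fy", "cx", "cy" (pixels), "R" (3x3) and "t" (3): a world point X has camera coordinates R X + t. Camera axes: x right, y down, z forward; pixel columns grow to the right and rows downward; lengths in m; the calibration is good to about 2 mm. A picture is of the moment at which its call begins. calibration takes no time and is no camera call.
- job_done(): hands the job in; it is judged then, once.
The state is a dict: "t": time; "joint_positions": joint angles; "dq": joint speeds; "tau": joint torques, N m; "tool_pos": TCP position; "tool_rot": TCP orientation; "wrist_force": force on the tool from outside, world axes, zero at the start; "wrist_torque": the same for the moment, N m; "opening": opening from 0.0 (shut) to 1.0 (fully open); "grasp_force": force on a finger pad.
Only numpy, scipy, OpenCV 4.12 (cv2) and the standard library are available. Lean on these libraries where they do the work, as an engineer would, in place of code of your own. Each camera call takes 0.05 s, during which the arm holds its last target. There are 200 camera calls.

## Working session

There is one attempt and no reset: what is moved stays moved. The work goes in short steps, Python scripts to look and compute and a tool call to move; the robot and the scene stay as the last step left them, time stands still between calls to the robot, and variables do not carry over. Pictures are saved under pics/ and viewed, at most 10 in all, crops included, and the job is handed in when it is done.

Besides the shell and the picture viewer there is one more tool, called after "Request:" by a JSON object that holds its "api" and its "payload", one argument or row to a line. play_rows: Moves the arm, as the interface text tells. Its arguments: {"type":"object","properties":{"dp":{"type":"array","items":{"type":"array","items":{"type":"number"}}},"turn":{"type":"array","items":{"type":"array","items":{"type":"number"}}},"claw":{"type":"number"},"newtons":{"type":"number"}},"required":["dp","turn"]}

```bash
ls; mkdir -p pics; python3 - <<'E'
from plant import *
import cv2,numpy as np
for n in ("scene","top"):
    p,d=get_image(n); cv2.imwrite(f"pics/{n}0.png",p[:,:,::-1]); np.savez(f"{n}0.npz",p=p,d=d)
    c=calibration(n); print(n,{k:np.round(v,4).tolist() for k,v in c.items()})
o=observe(); print({k:np.round(v,3).tolist() for k,v in o.items()})
E
```

```text
pics
scene {'fx': 410.2192, 'fy': 410.2192, 'cx': 320.8836, 'cy': 203.8992, 'R': [[-0.4753, -0.8798, -0.0021], [-0.6806, 0.3692, -0.6329], [0.5576, -0.2994, -0.7742]], 't': [0.1912, 0.5213, 0.8785]}
top {'fx': 393.1931, 'fy': 393.1931, 'cx': 319.8004, 'cy': 194.3182, 'R': [[-0.0065, -1.0, -0.0002], [-0.9921, 0.0064, -0.1253], [0.1253, -0.0006, -0.9921]], 't': [-0.0843, 0.608, 1.4194]}
{'t': 0.1, 'joint_positions': [-1.485, 0.343, 1.525, -0.0, 1.275, -0.146], 'dq': [-0.0, -0.001, -0.003, -0.001, 0.002, 0.001], 'tau': [0.001, -43.445, -24.649, -0.0, 0.005, -0.0], 'tool_pos': [0.121, -0.511, 0.231], 'tool_rot': [-3.119, -0.363, -0.0], 'wrist_force': [-0.582, 1.266, -0.277], 'wrist_torque': [0.015, -0.012, 0.03], 'grasp_force': 0.0, 'opening': 1.001}
```

View pics/scene0.png

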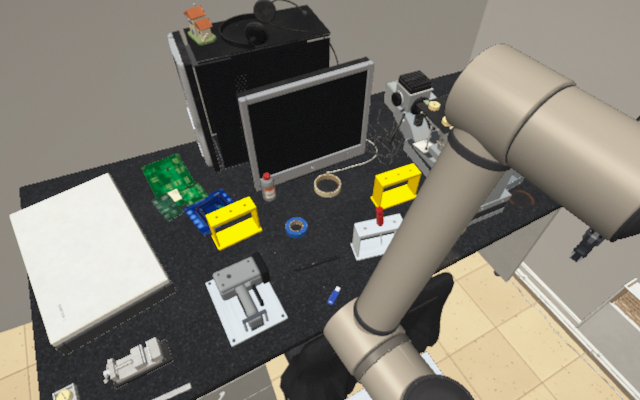

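View pics/top0.png

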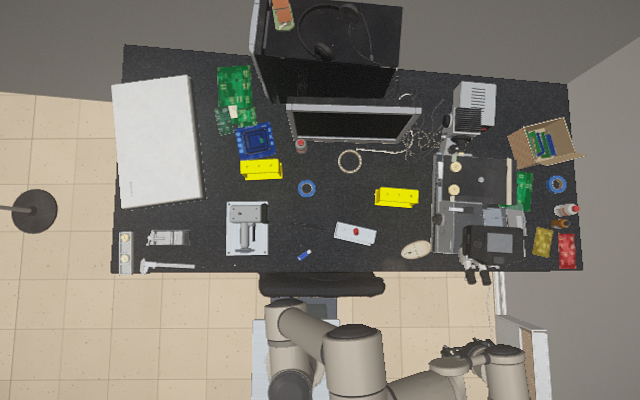

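The scanner is at about (247,228) in the top view. Candidates for the stand are white at (355,233) with the red handle, and yellow look-alikes at (261,169) and (397,197). I choose the white one and check it in a close crop.

```bash
cat > h.py <<'E'
import numpy as np,cv2
from plant import *
def ray(n,u,v,z):   # world point at height z on the pixel's ray
    c=calibration(n);R=np.array(c['R']);t=np.array(c['t'])
    o=-R.T@t; d=R.T@np.array([(u-c['cx'])/c['fx'],(v-c['cy'])/c['fy'],1])
    return o+d*(z-o[2])/d[2]
def cloud(n,d):
    c=calibration(n);R=np.array(c['R']);t=np.array(c['t'])
    v,u=np.mgrid[:400,:640]
    X=np.stack([(u-c['cx'])/c['fx']*d,(v-c['cy'])/c['fy']*d,d],-1)
    return (X-t)@R
def px(n,X):
    c=calibration(n);q=np.array(c['R'])@np.array(X)+np.array(c['t']);return np.array([c['fx']*q[0]/q[2]+c['cx'],c['fy']*q[1]/q[2]+c['cy']])
E
python3 - <<'E'
from h import *
T=np.load('top0.npz');S=np.load('scene0.npz')
def cr(p,x,y,w,h,k): return cv2.resize(p[y:y+h,x:x+w,::-1],None,fx=k,fy=k,interpolation=cv2.INTER_CUBIC)
a=np.hstack([cr(T['p'],220,195,55,67,6)[:400],cr(T['p'],328,210,56,40,8)[:320].repeat(1,0) if 0 else cv2.copyMakeBorder(cr(T['p'],328,210,56,40,8),0,80,0,0,cv2.BORDER_CONSTANT)])
cv2.imwrite('pics/c1.png',a)
b=np.hstack([cr(S['p'],200,245,95,100,4.0)[:400],cr(S['p'],340,190,80,80,5)])
cv2.imwrite('pics/c2.png',b);print(a.shape,b.shape)
X=cloud('top',T['d'])
for n,u,v in [('head',245,213),('grip',245,238),('cradleR',262,245),('cradleL',232,245),('handle',356,231),('shelf',345,230),('shelf',368,238),('bench',300,220)]: print(n,X[v,u].round(4))
E
```

```text
(400, 778, 3) (400, 780, 3)
head [0.5369 0.1807 0.0756]
grip [0.4479 0.1822 0.0594]
cradleR [0.4225 0.1274 0.0133]
cradleL [0.4232 0.239  0.0121]
handle [ 0.4664 -0.2063  0.1876]
shelf [ 0.4726 -0.1752  0.1097]
shelf [ 0.4444 -0.255   0.1072]
bench [ 5.151e-01 -1.290e-02 -4.000e-04]
```

View pics/c1.png

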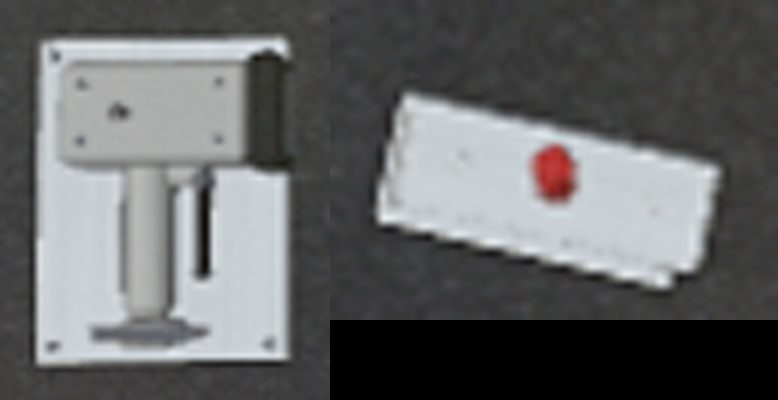

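View pics/c2.png

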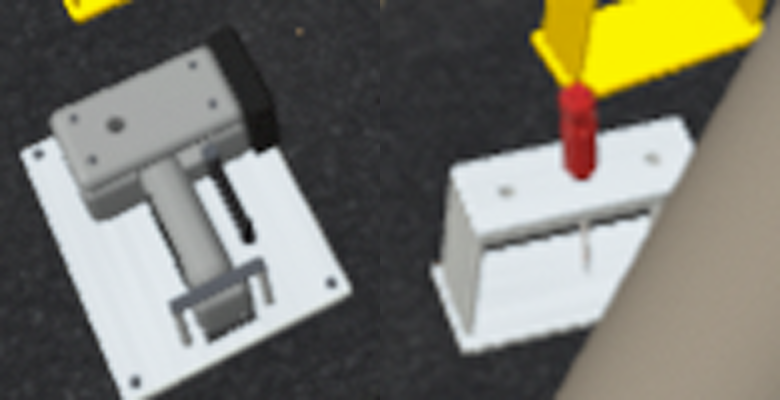

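The crops show the scanner nearly aligned with the world axes (head to +x, trigger to -y). The hole is at crop (119,111) in the top view and (115,125) in the scene view. The red screwdriver stands in the middle hole of the white stand.

```bash
python3 - <<'E'
from h import *
f=lambda n,c,k,o,z:ray(n,(c[0]+.5)/k-.5+o[0],(c[1]+.5)/k-.5+o[1],z).round(4)
A=(6,(220,195));B=(8,(328-330/8,210));C=(4,(200,245));D=(5,(340-380/5,190))
for nm,c in [('TL',(39,39)),('TR',(289,39)),('BR',(290,360)),('BL',(36,362)),('sTL',(54,56)),('sBR',(268,344)),('sBL',(53,346))]: print('cradle',nm,f('top',c,*A,.01))
for nm,c in [('sTL',(38,154)),('sBR',(331,283)),('sBL',(135,382)),('corL',(20,152)),('corR',(350,293))]: print('cradleS',nm,f('scene',c,*C,.01))
for nm,c in [('TL',(82,84)),('TR',(219,82)),('BR',(219,138)),('BL',(81,141)),('hole',(119,111))]: print('head',nm,f('top',c,*A,.07))
for nm,c in [('far l',(74,118)),('far r',(193,65)),('near r',(213,104)),('near l',(92,160)),('hole',(115,125))]: print('headS',nm,f('scene',c,*C,.07))
print('trig top',f('top',(203,185),*A,.054),f('top',(203,275),*A,.054), 'S',f('scene',(248,236),*C,.054))
print('holes T',f('top',(463,155),*B,.112),f('top',(655,210),*B,.112),'S',f('scene',(505,190),*D,.112),f('scene',(652,158),*D,.112))
print('handle top T',f('top',(554,170),*B,.184),'S',f('scene',(578,92),*D,.184),'base S',f('scene',(581,170),*D,.113))
for c in [(405,95),(720,165),(700,270),(378,222)]: print('shelf',f('top',c,*B,.112))
# depth handle cloud from both
for n in('top','scene'):
    T=np.load(n+'0.npz');X=cloud(n,T['d']);p=T['p'].astype(int)
    m=(p[...,0]>110)&(p[...,1]<60)&(p[...,2]<60)&(X[...,2]>.1)&(X[...,2]<.2)&(abs(X[...,0]-.467)<.06)&(abs(X[...,1]+.206)<.06)
    Q=X[m];print(n,m.sum(),Q.mean(0).round(4),Q.min(0).round(3),Q.max(0).round(3))
    for z in(.12,.135,.15,.165,.18):
        s=Q[abs(Q[:,2]-z)<.0075]
        if len(s):print(z,len(s),s.mean(0).round(4))
E
```

```text
cradle TL [0.5876 0.2653 0.01  ]
cradle TR [0.5866 0.1082 0.01  ]
cradle BR [0.3871 0.1055 0.01  ]
cradle BL [0.3869 0.2625 0.01  ]
cradle sTL [0.5768 0.2557 0.01  ]
cradle sBR [0.3969 0.1192 0.01  ]
cradle sBL [0.3966 0.2522 0.01  ]
cradleS sTL [0.5763 0.2517 0.01  ]
cradleS sBR [0.3971 0.1156 0.01  ]
cradleS sBL [0.396  0.2498 0.01  ]
cradleS corL [0.5836 0.262  0.01  ]
cradleS corR [0.3851 0.1077 0.01  ]
head TL [0.5536 0.2245 0.07  ]
head TR [0.5543 0.1421 0.07  ]
head BR [0.5206 0.1416 0.07  ]
head BL [0.5193 0.2243 0.07  ]
head hole [0.5372 0.2019 0.07  ]
headS far l [0.553  0.2219 0.07  ]
headS far r [0.5535 0.1389 0.07  ]
headS near r [0.5196 0.1385 0.07  ]
headS near l [0.5186 0.222  0.07  ]
headS hole [0.5355 0.2003 0.07  ]
trig top [0.4932 0.1535 0.054 ] [0.4391 0.1527 0.054 ] S [0.4308 0.1537 0.054 ]
holes T [ 0.4762 -0.1723  0.112 ] [ 0.4519 -0.2553  0.112 ] S [ 0.4738 -0.1731  0.112 ] [ 0.4538 -0.2553  0.112 ]
handle top T [ 0.4671 -0.2052  0.184 ] S [ 0.4672 -0.2066  0.184 ] base S [ 0.4649 -0.2162  0.113 ]
shelf [ 0.5024 -0.1474  0.112 ]
shelf [ 0.4711 -0.284   0.112 ]
shelf [ 0.4259 -0.2742  0.112 ]
shelf [ 0.4475 -0.135   0.112 ]
top 17 [ 0.4666 -0.2053  0.1818] [ 0.46  -0.212  0.161] [ 0.473 -0.2    0.188]
0.165 1 [ 0.4605 -0.212   0.1613]
0.18 14 [ 0.4672 -0.2047  0.1824]
scene 106 [ 0.4618 -0.2062  0.1589] [ 0.455 -0.217  0.12 ] [ 0.472 -0.197  0.187]
0.12 5 [ 0.4578 -0.2121  0.1223]
0.135 20 [ 0.4584 -0.2087  0.1357]
0.15 23 [ 0.4612 -0.207   0.1501]
0.165 25 [ 0.4619 -0.2054  0.1647]
0.18 33 [ 0.4648 -0.204   0.1802]
```

```bash
cat >> h.py <<'E'
from scipy.spatial.transform import Rotation as Ro
def down(h,axis=(0,0,1)):  # tool z = -axis, tool x at heading h
    z=-np.array(axis,float);z/=np.linalg.norm(z);x=np.array([np.cos(h),np.sin(h),0]);x-=z*(x@z);x/=np.linalg.norm(x)
    return Ro.from_matrix(np.stack([x,np.cross(z,x),z],1))
def plan(*tg):
    o=observe();p=np.array(o['tool_pos']);R=Ro.from_rotvec(o['tool_rot'])
    print('at',p.round(4),R.as_matrix()[:,2].round(4),'F',np.round(o['wrist_force'],1),'op',round(o['opening'],3),'gf',round(o['grasp_force'],1),'t',round(o['t'],2))
    for q,T in tg: print('dp',R.inv().apply(np.array(q)-p).round(4).tolist(),'turn',(R.inv()*T).as_rotvec().round(4).tolist())
E
python3 - <<'E'
from h import *
D=down(.011)
plan(((.39,-.38,.30),D),((.48,-.05,.30),D),((.455,.177,.13),D),((.455,.177,.023),D))
E
```

```text
at [ 0.1206 -0.5106  0.2307] [-2.0e-04  1.4e-03 -1.0e+00] F [-0.6  1.3 -0.3] op 1.001 gf 0.0 t 0.1
dp [0.2922, -0.0653, -0.0692] turn [-0.0014, -0.0, 0.2208]
dp [0.4556, -0.3658, -0.0687] turn [-0.0014, -0.0, 0.2208]
dp [0.4834, -0.5922, 0.1016] turn [-0.0014, -0.0, 0.2208]
dp [0.4834, -0.5921, 0.2086] turn [-0.0014, -0.0, 0.2208]
```

Request:
{"api": "play_rows", "payload": {
  "dp": [
    [0.06,-0.013,-0.015],
    [0.12,-0.027,-0.03],
    [0.18,-0.04,-0.045],
    [0.24,-0.054,-0.06],
    [0.292,-0.065,-0.069],
    [0.32,-0.12,-0.069],
    [0.348,-0.17,-0.069],
    [0.376,-0.22,-0.069],
    [0.404,-0.27,-0.069],
    [0.43,-0.32,-0.069],
    [0.456,-0.366,-0.069],
    [0.456,-0.366,-0.069]
  ],
  "turn": [
    [0,0,0.05],
    [0,0,0.1],
    [0,0,0.15],
    [0,0,0.2],
    [0,0,0.221],
    [0,0,0.221],
    [0,0,0.221],
    [0,0,0.221],
    [0,0,0.221],
    [0,0,0.221],
    [0,0,0.221],
    [0,0,0.221]
  ],
  "claw": -1,
  "newtons": 25
}}

```text
t: 1.6
tool_pos: [0.4806, -0.0468, 0.3]
tool_rot: [-3.141, -0.025, 0.001]
wrist_force: [-0.2, -0.5, 0.2]
opening: 1.001
grasp_force: 0.0
```

```bash
python3 - <<'E'
from h import *
D=down(.011)
plan(((.455,.177,.13),D),((.455,.177,.023),D))
E
```

```text
at [ 0.4806 -0.0468  0.3   ] [-5.e-04  8.e-04 -1.e+00] F [-0.2 -0.5  0.2] op 1.001 gf 0.0 t 1.6
dp [-0.0219, -0.2241, 0.1702] turn [-0.0008, 0.0005, 0.0051]
dp [-0.0219, -0.224, 0.2772] turn [-0.0008, 0.0005, 0.0051]
```

Request:
{"api": "play_rows", "payload": {
  "dp": [
    [-0.005,-0.056,0.03],
    [-0.01,-0.112,0.06],
    [-0.016,-0.168,0.1],
    [-0.022,-0.224,0.14],
    [-0.022,-0.224,0.18],
    [-0.022,-0.224,0.21],
    [-0.022,-0.224,0.235],
    [-0.022,-0.224,0.255],
    [-0.022,-0.224,0.268],
    [-0.022,-0.224,0.277],
    [-0.022,-0.224,0.277]
  ],
  "turn": [
    [0,0,0.005],
    [0,0,0.005],
    [0,0,0.005],
    [0,0,0.005],
    [0,0,0.005],
    [0,0,0.005],
    [0,0,0.005],
    [0,0,0.005],
    [0,0,0.005],
    [0,0,0.005],
    [0,0,0.005]
  ]
}}

```text
t: 2.98
tool_pos: [0.4559, 0.1734, 0.023]
tool_rot: [3.141, 0.009, -0.001]
wrist_force: [0.5, 0.1, 0.0]
opening: 0.998
grasp_force: 0.0
```

```bash
python3 - <<'E'
from h import *
p,d=get_image('scene'); cv2.imwrite('pics/s1.png',cv2.resize(p[180:350,160:330,::-1],None,fx=3.5,fy=3.5,interpolation=cv2.INTER_CUBIC))
plan()
E
```

```text
at [0.4562 0.1736 0.0235] [ 2.e-04 -1.e-04 -1.e+00] F [0.1 0.8 0.7] op 1.001 gf 0.0 t 3.02
```

View pics/s1.png

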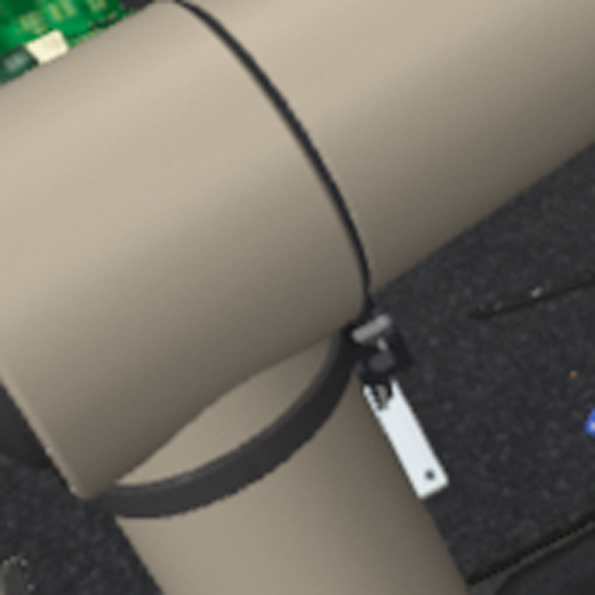

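The arm hides the hand, so this picture says only that nothing has been touched. I centre 3.5 mm more to +y, then squeeze.

Request:
{"api": "play_rows", "payload": {
  "dp": [
    [-0.001,-0.0035,0],
    [-0.001,-0.0035,0],
    [-0.001,-0.0035,0],
    [-0.001,-0.0035,0],
    [-0.001,-0.0035,0],
    [-0.001,-0.0035,0],
    [-0.001,-0.0035,0],
    [-0.001,-0.0035,0],
    [-0.001,-0.0035,0],
    [-0.001,-0.0035,0]
  ],
  "turn": [
    [0,0,0],
    [0,0,0],
    [0,0,0],
    [0,0,0],
    [0,0,0],
    [0,0,0],
    [0,0,0],
    [0,0,0],
    [0,0,0],
    [0,0,0]
  ],
  "claw": 1,
  "newtons": 25
}}

```text
t: 4.28
tool_pos: [0.4548, 0.1781, 0.0242]
tool_rot: [-3.14, -0.008, -0.001]
wrist_force: [-3.7, 3.7, 7.2]
opening: 0.523
grasp_force: 26.7
```

Request:
{"api": "play_rows", "payload": {
  "dp": [
    [0,0,0],
    [0,0,0],
    [0,0,0],
    [0,0,0],
    [0,0,0]
  ],
  "turn": [
    [0,0,0],
    [0,0,0],
    [0,0,0],
    [0,0,0],
    [0,0,0]
  ],
  "claw": 1,
  "newtons": 40
}}

```text
t: 4.9
tool_pos: [0.4547, 0.1782, 0.0243]
tool_rot: [-3.14, -0.008, -0.001]
wrist_force: [-2.5, 4.4, 8.2]
opening: 0.516
grasp_force: 39.9
```

The opening is 44 mm and barely changes with more force, so the trigger is at its stop. Now release and rise.

Request:
{"api": "play_rows", "payload": {
  "dp": [
    [0,0,0],
    [0,0,0],
    [0,0,0],
    [0,0,0],
    [0,0,0],
    [0,0,0],
    [0,0,-0.03],
    [0,0,-0.08],
    [0,0,-0.14],
    [0,0,-0.2],
    [0,0,-0.25],
    [0,0,-0.27]
  ],
  "turn": [
    [0,0,0],
    [0,0,0],
    [0,0,0],
    [0,0,0],
    [0,0,0],
    [0,0,0],
    [0,0,0],
    [0,0,0],
    [0,0,0],
    [0,0,0],
    [0,0,0],
    [0,0,0]
  ],
  "claw": -1
}}

```text
t: 6.4
tool_pos: [0.4557, 0.1775, 0.2967]
tool_rot: [-3.14, -0.009, -0.008]
wrist_force: [0.6, 0.0, -0.8]
opening: 1.0
grasp_force: 0.0
```

```bash
python3 - <<'E'
from h import *
ax=np.array([.035,.125,1]);ax/=np.linalg.norm(ax)
g=np.array([.4653,-.2098,.148])   # handle middle
D=down(.011,ax);tcp=g-ax*.019
print('tcp',tcp,'axis',ax)
plan((tcp+ax*.13,D),(tcp,D))
plan((tcp+ax*.13,down(-.25,ax)))
E
```

```text
tcp [ 0.46464053 -0.21215524  0.12915808] axis [0.0347088 0.12396   0.99168  ]
at [0.4557 0.1775 0.2967] [ 0.0054  0.0011 -1.    ] F [ 0.6  0.  -0.8] op 1.0 gf 0.0 t 6.4
dp [0.0111, 0.3736, 0.0383] turn [-0.1251, -0.0411, -0.0032]
dp [0.0058, 0.3898, 0.1671] turn [-0.1251, -0.0411, -0.0032]
at [0.4557 0.1775 0.2967] [ 0.0054  0.0011 -1.    ] F [ 0.6  0.  -0.8] op 1.0 gf 0.0 t 6.4
dp [0.0111, 0.3736, 0.0383] turn [-0.1297, -0.0247, 0.2554]
```

Request:
{"api": "play_rows", "payload": {
  "dp": [
    [0.002,0.055,0.0],
    [0.003,0.11,0.0],
    [0.005,0.165,0.01],
    [0.006,0.22,0.015],
    [0.008,0.275,0.02],
    [0.01,0.33,0.03],
    [0.011,0.374,0.038],
    [0.011,0.374,0.038],
    [0.011,0.374,0.038],
    [0.011,0.374,0.038]
  ],
  "turn": [
    [-0.02,-0.006,0],
    [-0.04,-0.013,0],
    [-0.06,-0.02,0],
    [-0.08,-0.026,0],
    [-0.1,-0.033,0],
    [-0.125,-0.041,0],
    [-0.125,-0.041,0],
    [-0.125,-0.041,0],
    [-0.125,-0.041,0],
    [-0.125,-0.041,0]
  ]
}}

```text
t: 7.65
tool_pos: [0.4683, -0.1956, 0.2556]
tool_rot: [3.016, 0.011, -0.06]
wrist_force: [0.1, 0.1, 0.3]
opening: 1.001
grasp_force: 0.0
```

```bash
python3 - <<'E'
from h import *
ax=np.array([.035,.125,1]);ax/=np.linalg.norm(ax)
g=np.array([.4653,-.2098,.148]);D=down(.011,ax);tcp=g-ax*.019
plan((tcp+ax*.05,D),(tcp,D))
for n in('scene','top'):
    p,d=get_image(n);np.savez(n+'1.npz',p=p,d=d)
    c=px(n,g).astype(int);k=5;a=p[max(0,c[1]-50):c[1]+50,c[0]-38:c[0]+38,::-1];print(n,c[0]-38,max(0,c[1]-50))
    cv2.imwrite(f'pics/g_{n}.png',cv2.resize(a,None,fx=k,fy=k,interpolation=cv2.INTER_CUBIC))
a=[cv2.imread(f'pics/g_{n}.png') for n in('scene','top')];cv2.imwrite('pics/g.png',np.hstack(a))
E
```

```text
at [ 0.4683 -0.1956  0.2556] [-0.0395 -0.125  -0.9914] F [0.1 0.1 0.3] op 1.001 gf 0.0 t 7.65
dp [0.0012, 0.0006, 0.0776] turn [0.001, 0.0048, -0.0013]
dp [0.0014, 0.0006, 0.1276] turn [0.001, 0.0048, -0.0013]
scene 341 166
top 317 181
```

View pics/g.png

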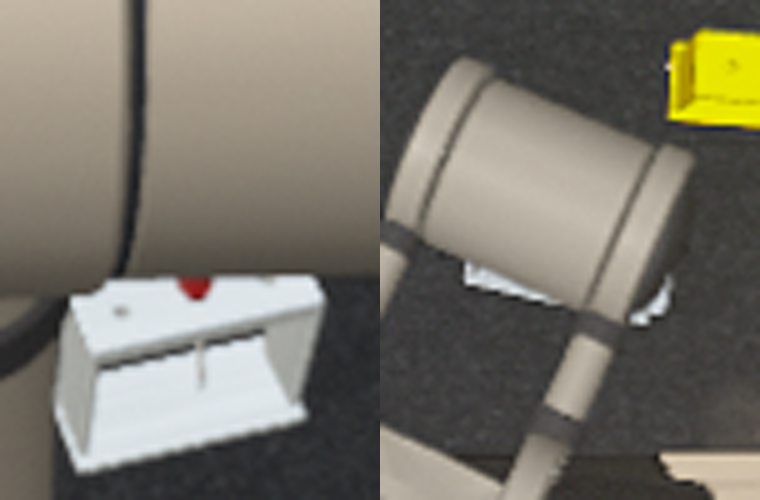

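The arm hides the handle, but under the shelf the blade shows, with its tip at about crop (203,386). I check the lean with it.

```bash
python3 - <<'E'
from h import *
f=lambda c,z:ray('scene',(c[0]+.5)/5-.5+341,(c[1]+.5)/5-.5+166,z).round(4)
print('tip',f((203,386),.02),'blade top',f((200,345),.075), 'hnd base',f((196,298),.113))
print('shelf hole',f((121,311),.112))
E
```

```text
tip [ 0.458  -0.2285  0.02  ] blade top [ 0.4537 -0.2163  0.075 ] hnd base [ 0.4604 -0.2132  0.113 ]
shelf hole [ 0.473  -0.1733  0.112 ]
```

Request:
{"api": "play_rows", "payload": {
  "dp": [
    [0.001,0.001,0.03],
    [0.001,0.001,0.06],
    [0.001,0.001,0.085],
    [0.001,0.001,0.105],
    [0.001,0.001,0.12],
    [0.001,0.001,0.1275],
    [0.001,0.001,0.1275],
    [0.001,0.001,0.1275]
  ],
  "turn": [
    [-0.006,-0.008,0],
    [-0.006,-0.008,0],
    [-0.006,-0.008,0],
    [-0.006,-0.008,0],
    [-0.006,-0.008,0],
    [-0.006,-0.008,0],
    [-0.006,-0.008,0],
    [-0.006,-0.008,0]
  ]
}}

```text
t: 8.75
tool_pos: [0.4644, -0.2137, 0.1297]
tool_rot: [3.009, 0.008, -0.072]
wrist_force: [0.6, -0.2, 0.0]
opening: 0.999
grasp_force: 0.0
```

Request:
{"api": "play_rows", "payload": {
  "dp": [
    [0,0,0],
    [0,0,0],
    [0,0,0],
    [0,0,0],
    [0,0,0],
    [0,0,0],
    [0,0,0],
    [0,0,0],
    [0,0,0],
    [0,0,0]
  ],
  "turn": [
    [0,0,0],
    [0,0,0],
    [0,0,0],
    [0,0,0],
    [0,0,0],
    [0,0,0],
    [0,0,0],
    [0,0,0],
    [0,0,0],
    [0,0,0]
  ],
  "claw": 1,
  "newtons": 70
}}

```text
t: 10.0
tool_pos: [0.464, -0.2133, 0.129]
tool_rot: [3.01, 0.008, -0.073]
wrist_force: [-0.1, 3.9, 1.9]
opening: 0.204
grasp_force: 68.2
```

Request:
{"api": "play_rows", "payload": {
  "dp": [
    [0,0,-0.015],
    [0,0,-0.04],
    [0,0,-0.07],
    [0,0,-0.1],
    [0,0,-0.13],
    [0,0,-0.16],
    [0,0,-0.18],
    [0,0,-0.18],
    [0,0,-0.18]
  ],
  "turn": [
    [0,0,0],
    [0,0,0],
    [0,0,0],
    [0,0,0],
    [0,0,0],
    [0,0,0],
    [0,0,0],
    [0,0,0],
    [0,0,0]
  ]
}}

```text
t: 11.12
tool_pos: [0.4721, -0.1903, 0.3067]
tool_rot: [3.009, 0.008, -0.075]
wrist_force: [0.8, -0.4, -1.3]
opening: 0.199
grasp_force: 68.3
```

```bash
python3 - <<'E'
from h import *
D=down(.011);plan(((.5363,.2011,.28),D),((.46,-.05,.31),D))
E
```

```text
at [ 0.4721 -0.1903  0.3067] [-0.0492 -0.1311 -0.9902] F [ 0.8 -0.4 -1.3] op 0.199 gf 68.3 t 11.12
dp [0.0661, -0.391, -0.028] turn [0.1311, 0.0504, -0.0058]
dp [-0.012, -0.1387, -0.0211] turn [0.1311, 0.0504, -0.0058]
```

Request:
{"api": "play_rows", "payload": {
  "dp": [
    [-0.003,-0.03,-0.01],
    [-0.006,-0.07,-0.02],
    [-0.012,-0.105,-0.02],
    [-0.012,-0.139,-0.021],
    [-0.012,-0.139,-0.021],
    [-0.012,-0.139,-0.021],
    [-0.012,-0.139,-0.021]
  ],
  "turn": [
    [0.03,0.01,0],
    [0.07,0.02,0],
    [0.1,0.035,-0.003],
    [0.131,0.05,-0.006],
    [0.131,0.05,-0.006],
    [0.131,0.05,-0.006],
    [0.131,0.05,-0.006]
  ]
}}

```text
t: 12.0
tool_pos: [0.4605, -0.05, 0.3104]
tool_rot: [3.141, 0.017, 0.0]
wrist_force: [-0.3, 0.3, -0.5]
opening: 0.197
grasp_force: 68.3
```

```bash
python3 - <<'E'
from h import *
plan();o=observe();P=np.array(o['tool_pos']);Z=Ro.from_rotvec(o['tool_rot']).as_matrix()[:,2]
a=[]
for n in('scene','top'):
    p,d=get_image(n);np.savez(n+'2.npz',p=p,d=d)
    t=px(n,P+.109*Z);h=px(n,P-.019*Z);print(n,'tip exp',t.round(1),'grasp exp',h.round(1))
    c=((t+h)/2).astype(int);x,y=c[0]-38,max(0,c[1]-50);print(x,y)
    a.append(cv2.resize(p[y:y+100,x:x+76,::-1],None,fx=5,fy=5,interpolation=cv2.INTER_CUBIC))
cv2.imwrite('pics/t.png',np.hstack(a))
E
```

```text
at [ 0.4605 -0.05    0.3104] [ 3.e-04 -2.e-04 -1.e+00] F [-0.3  0.3 -0.5] op 0.197 gf 68.3 t 12.0
scene tip exp [327.4 229.5] grasp exp [328.  195.2]
289 162
top tip exp [308.3 233. ] grasp exp [307.  231.8]
269 182
```

View pics/t.png

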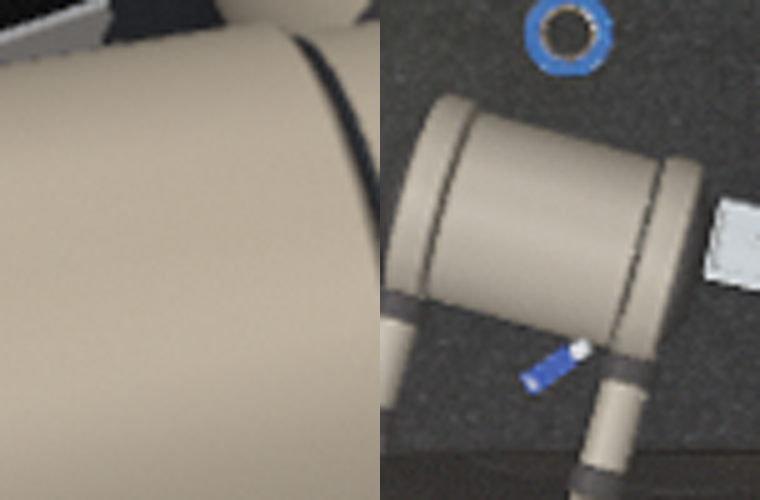

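Both views are blocked by the wrist. At the start pose the gripper was visible in the scene view, so I go back there to see the tip.

```bash
python3 - <<'E'
from h import *
print(np.round(observe()['joint_positions'],2))
D=down(.011);plan(((.40,-.36,.32),D),((.17,-.49,.32),D))
print(px('scene',(.121,-.511,.231)),px('scene',(.17,-.49,.32)),px('scene',(.17,-.49,.211)))
E
```

```text
[-0.27  0.17  1.53  0.    1.43  1.29]
at [ 0.4605 -0.05    0.3103] [ 4.e-04 -0.e+00 -1.e+00] F [ 0.5 -1.3 -0.3] op 0.198 gf 68.3 t 12.1
dp [-0.0638, 0.3093, -0.0097] turn [0.0001, -0.0004, -0.0004]
dp [-0.2952, 0.4369, -0.0097] turn [0.0001, -0.0004, -0.0004]
[580.71027847 250.30927465] [575.24157197 214.32674129] [552.89846208 242.9896039 ]
```

Request:
{"api": "play_rows", "payload": {
  "dp": [
    [-0.012,0.06,-0.01],
    [-0.024,0.12,-0.01],
    [-0.036,0.18,-0.01],
    [-0.05,0.24,-0.01],
    [-0.064,0.3,-0.01],
    [-0.1,0.33,-0.01],
    [-0.15,0.357,-0.01],
    [-0.2,0.385,-0.01],
    [-0.25,0.412,-0.01],
    [-0.295,0.437,-0.01],
    [-0.295,0.437,-0.01],
    [-0.295,0.437,-0.01]
  ],
  "turn": [
    [0,0,0],
    [0,0,0],
    [0,0,0],
    [0,0,0],
    [0,0,0],
    [0,0,0],
    [0,0,0],
    [0,0,0],
    [0,0,0],
    [0,0,0],
    [0,0,0],
    [0,0,0]
  ]
}}

```text
t: 13.6
tool_pos: [0.1704, -0.4898, 0.32]
tool_rot: [-3.141, -0.016, -0.001]
wrist_force: [1.2, 0.3, -0.5]
opening: 0.198
grasp_force: 68.4
```

```bash
cat > look.py <<'E'
from h import *
import sys
plan();o=observe();P=np.array(o['tool_pos']);Z=Ro.from_rotvec(o['tool_rot']).as_matrix()[:,2]
n='scene';p,d=get_image(n);t=px(n,P+.109*Z);h=px(n,P);print('tip exp',t,'tcp exp',h,'q6',o['joint_positions'][5])
c=t.astype(int);x,y=c[0]-32,c[1]-42;print('origin',x,y,'tip exp in crop',(t-[x,y])*9)
cv2.imwrite(sys.argv[1],cv2.resize(p[y:y+62,x:x+64,::-1],None,fx=9,fy=9,interpolation=cv2.INTER_CUBIC))
E
python3 look.py pics/a1.png
```

```text
at [ 0.1704 -0.4898  0.32  ] [ 9.e-04  7.e-04 -1.e+00] F [ 1.2  0.3 -0.5] op 0.198 gf 68.4 t 13.6
tip exp [552.65877503 242.85215059] tcp exp [575.03770819 214.20269489] q6 0.1758639922081392
origin 520 200 tip exp in crop [293.92897529 385.66935535]
```

View pics/a1.png

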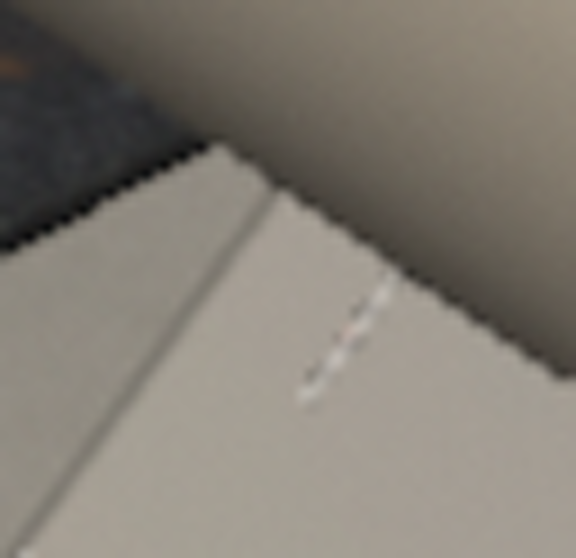

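The blade tip shows at crop (303,398), close to the expected (294,386), and parallel to the tool axis. A half turn will cancel the camera bias.

Request:
{"api": "play_rows", "payload": {
  "dp": [
    [0,0,0],
    [0,0,0],
    [0,0,0],
    [0,0,0],
    [0,0,0],
    [0,0,0],
    [0,0,0],
    [0,0,0],
    [0,0,0],
    [0,0,0],
    [0,0,0],
    [0,0,0]
  ],
  "turn": [
    [0,0,-0.18],
    [0,0,-0.36],
    [0,0,-0.54],
    [0,0,-0.72],
    [0,0,-0.9],
    [0,0,-1.08],
    [0,0,-1.26],
    [0,0,-1.44],
    [0,0,-1.62],
    [0,0,-1.8],
    [0,0,-1.98],
    [0,0,-2.16]
  ]
}}

```text
t: 15.15
tool_pos: [0.172, -0.4892, 0.3204]
tool_rot: [1.453, 2.785, 0.001]
wrist_force: [-0.1, -0.0, -0.3]
opening: 0.2
grasp_force: 68.5
```

Request:
{"api": "play_rows", "payload": {
  "dp": [
    [0,0,0],
    [0,0,0],
    [0,0,0],
    [0,0,0],
    [0,0,0],
    [0,0,0],
    [0,0,0],
    [0,0,0]
  ],
  "turn": [
    [0,0,-0.18],
    [0,0,-0.36],
    [0,0,-0.54],
    [0,0,-0.72],
    [0,0,-0.9],
    [0,0,-0.98],
    [0,0,-0.98],
    [0,0,-0.98]
  ]
}}

```text
t: 16.15
tool_pos: [0.1712, -0.4895, 0.3203]
tool_rot: [-0.015, 3.141, -0.0]
wrist_force: [-0.3, -0.2, -0.5]
opening: 0.201
grasp_force: 68.5
```

```bash
python3 look.py pics/a2.png
```

```text
at [ 0.1712 -0.4895  0.3203] [ 8.e-04 -1.e-04 -1.e+00] F [-0.3 -0.2 -0.5] op 0.201 gf 68.5 t 16.15
tip exp [552.37438145 242.57224219] tcp exp [574.68913847 213.90918559] q6 -2.9630549518438096
origin 520 200 tip exp in crop [291.36943306 383.15017972]
```

View pics/a2.png

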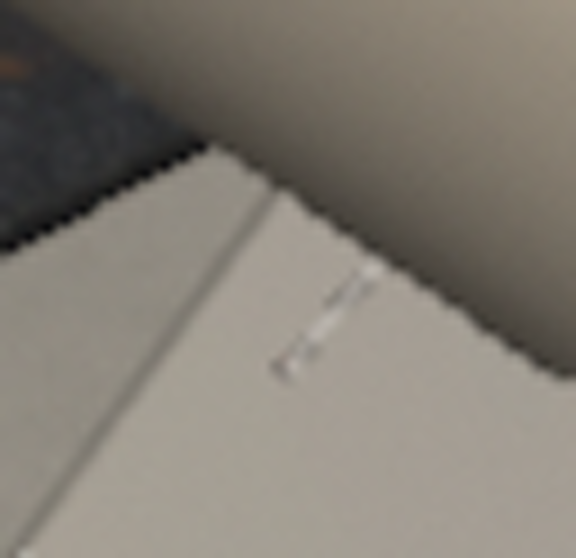

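```bash
python3 - <<'E'
from h import *
P=np.array([.1708,-.4897,.211]);t=px('scene',P)
d=np.array([8.7,11.2])/9
print('offset world (heading .011):',(ray('scene',*(t+d),.211)-P)*1000)
print('bias', (ray('scene',*(t+np.array([.3-4.5,1-4.5])/9),.211)-P)*1000)
# hole seen relative: camera-corrected hole
E
```

```text
offset world (heading .011): [-3.53479097e+00  7.64399101e-01 -1.38777878e-13]
bias [ 1.29080484e+00  9.77230903e-02 -1.38777878e-13]
```

```bash
python3 - <<'E'
from h import *
D=down(np.pi+.011);plan(((.40,-.36,.32),D),((.50,-.05,.32),D),((.5328,.2017,.24),D))
E
```

```text
at [ 0.171  -0.4896  0.3203] [ 7.e-04  0.e+00 -1.e+00] F [-0.7 -0.5 -1.1] op 0.202 gf 68.5 t 16.2
dp [-0.2302, 0.1274, 0.0004] turn [0.0, 0.0007, -0.0015]
dp [-0.3332, 0.4365, 0.0005] turn [0.0, 0.0007, -0.0015]
dp [-0.3683, 0.6878, 0.0805] turn [0.0, 0.0007, -0.0015]
```

Request:
{"api": "play_rows", "payload": {
  "dp": [
    [-0.05,0.026,0],
    [-0.1,0.052,0],
    [-0.15,0.08,0],
    [-0.2,0.108,0],
    [-0.24,0.14,0],
    [-0.26,0.2,0],
    [-0.28,0.26,0],
    [-0.3,0.32,0],
    [-0.32,0.38,0],
    [-0.333,0.437,0],
    [-0.342,0.49,0],
    [-0.35,0.54,0]
  ],
  "turn": [
    [0,0,0],
    [0,0,0],
    [0,0,0],
    [0,0,0],
    [0,0,0],
    [0,0,0],
    [0,0,0],
    [0,0,0],
    [0,0,0],
    [0,0,0],
    [0,0,0],
    [0,0,0]
  ]
}}

```text
t: 17.7
tool_pos: [0.5152, 0.0557, 0.3206]
tool_rot: [-0.015, 3.141, 0.0]
wrist_force: [0.3, -0.8, -0.5]
opening: 0.201
grasp_force: 68.5
```

Request:
{"api": "play_rows", "payload": {
  "dp": [
    [-0.009,0.055,0.0],
    [-0.014,0.1,0.0],
    [-0.018,0.148,0.02],
    [-0.018,0.148,0.05],
    [-0.018,0.148,0.08],
    [-0.018,0.148,0.08],
    [-0.018,0.148,0.08],
    [-0.018,0.148,0.08]
  ],
  "turn": [
    [0,0,0],
    [0,0,0],
    [0,0,0],
    [0,0,0],
    [0,0,0],
    [0,0,0],
    [0,0,0],
    [0,0,0]
  ]
}}

```text
t: 18.7
tool_pos: [0.5325, 0.2018, 0.2421]
tool_rot: [-0.015, 3.138, 0.001]
wrist_force: [0.4, 0.4, -0.1]
opening: 0.2
grasp_force: 68.5
```

```bash
python3 - <<'E'
from h import *
D=down(np.pi+.011);plan(((.5328,.2017,.18),D),((.5328,.2017,.16),D))
p,d=get_image('scene');P=np.array([.5363,.2011,.07]);c=px('scene',P);print(c,px('scene',P+[0,0,.06]))
x,y=int(c[0])-40,int(c[1])-60
cv2.imwrite('pics/b.png',cv2.resize(p[y:y+100,x:x+100,::-1],None,fx=5,fy=5,interpolation=cv2.INTER_CUBIC));print(x,y)
E
```

```text
at [0.5325 0.2018 0.2421] [ 3.5e-03  7.0e-04 -1.0e+00] F [ 0.4  0.4 -0.1] op 0.2 gf 68.5 t 18.7
dp [-0.0001, -0.0001, 0.0621] turn [0.0007, 0.0035, -0.0016]
dp [-0.0, -0.0001, 0.0821] turn [0.0007, 0.0035, -0.0016]
[227.96129069 275.75917964] [223.66547573 263.72011409]
187 215
```

View pics/b.png

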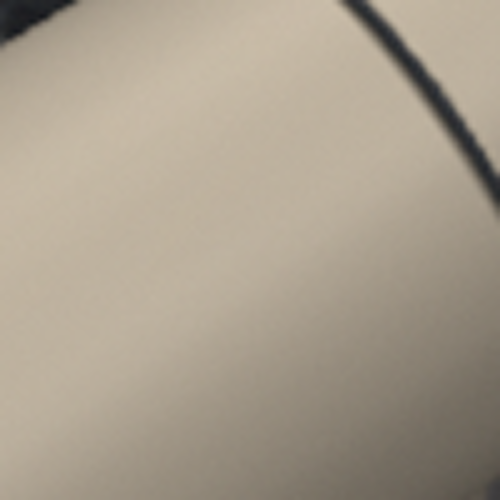

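The view is hidden again, as expected, so I feel the way down by force.

Request:
{"api": "play_rows", "payload": {
  "dp": [
    [0,0,0.03],
    [0,0,0.05],
    [0,0,0.058],
    [0,0,0.058],
    [0,0,0.058]
  ],
  "turn": [
    [0,0.003,0],
    [0,0.003,0],
    [0,0.003,0],
    [0,0.003,0],
    [0,0.003,0]
  ]
}}

```text
t: 19.38
tool_pos: [0.5324, 0.2019, 0.1836]
tool_rot: [0.015, -3.141, -0.001]
wrist_force: [0.1, 0.9, -0.3]
opening: 0.2
grasp_force: 68.5
```

Request:
{"api": "play_rows", "payload": {
  "dp": [
    [0,0,0.002],
    [0,0,0.004],
    [0,0,0.006],
    [0,0,0.006],
    [0,0,0.006]
  ],
  "turn": [
    [0,0,0],
    [0,0,0],
    [0,0,0],
    [0,0,0],
    [0,0,0]
  ]
}}

```text
t: 20.0
tool_pos: [0.5318, 0.2017, 0.1765]
tool_rot: [0.016, -3.139, -0.0]
wrist_force: [0.0, 0.7, -0.3]
opening: 0.2
grasp_force: 68.5
```

Request:
{"api": "play_rows", "payload": {
  "dp": [
    [0,0,0.002],
    [0,0,0.004],
    [0,0,0.004],
    [0,0,0.004]
  ],
  "turn": [
    [0,0,0],
    [0,0,0],
    [0,0,0],
    [0,0,0]
  ]
}}

```text
t: 20.5
tool_pos: [0.5317, 0.2018, 0.1725]
tool_rot: [0.016, -3.139, -0.0]
wrist_force: [0.4, -0.2, -0.9]
opening: 0.203
grasp_force: 68.5
```

Request:
{"api": "play_rows", "payload": {
  "dp": [
    [-0.0007,0,0.002],
    [-0.0007,0,0.004],
    [-0.0007,0,0.004],
    [-0.0007,0,0.004]
  ],
  "turn": [
    [0,0,0],
    [0,0,0],
    [0,0,0],
    [0,0,0]
  ]
}}

```text
t: 21.0
tool_pos: [0.5324, 0.2017, 0.1684]
tool_rot: [0.015, -3.139, 0.0]
wrist_force: [0.2, -0.6, -0.7]
opening: 0.198
grasp_force: 68.6
```

Request:
{"api": "play_rows", "payload": {
  "dp": [
    [0,0,0.001],
    [0,0,0.002],
    [0,0,0.002],
    [0,0,0.002]
  ],
  "turn": [
    [0,0,0],
    [0,0,0],
    [0,0,0],
    [0,0,0]
  ]
}}

```text
t: 21.5
tool_pos: [0.5325, 0.2017, 0.1667]
tool_rot: [0.015, -3.14, -0.0]
wrist_force: [-0.8, 0.1, 3.0]
opening: 0.202
grasp_force: 68.8
```

Request:
{"api": "play_rows", "payload": {
  "dp": [
    [0,0,0.001],
    [0,0,0.002],
    [0,0,0.002],
    [0,0,0.002]
  ],
  "turn": [
    [0,0,0],
    [0,0,0],
    [0,0,0],
    [0,0,0]
  ]
}}

```text
t: 22.0
tool_pos: [0.5325, 0.2017, 0.1647]
tool_rot: [0.015, -3.14, -0.0]
wrist_force: [0.1, -0.8, 4.8]
opening: 0.199
grasp_force: 68.9
```

The force of 3 N rising to 4.8 N over 2 mm matches the button's spring. I push on to its stop.

Request:
{"api": "play_rows", "payload": {
  "dp": [
    [0,0,0.001],
    [0,0,0.002],
    [0,0,0.002],
    [0,0,0.002],
    [0,0,0.002]
  ],
  "turn": [
    [0,0,0],
    [0,0,0],
    [0,0,0],
    [0,0,0],
    [0,0,0]
  ]
}}

```text
t: 22.62
tool_pos: [0.5329, 0.2019, 0.164]
tool_rot: [0.016, -3.141, -0.001]
wrist_force: [-2.0, -0.1, 13.2]
opening: 0.202
grasp_force: 70.1
```

Request:
{"api": "play_rows", "payload": {
  "dp": [
    [0,0,0.0007],
    [0,0,0.0007],
    [0,0,0.0007],
    [0,0,0.0007],
    [0,0,0.0007],
    [0,0,0.0007],
    [0,0,0.0007],
    [0,0,0.0007]
  ],
  "turn": [
    [0,0,0],
    [0,0,0],
    [0,0,0],
    [0,0,0],
    [0,0,0],
    [0,0,0],
    [0,0,0],
    [0,0,0]
  ]
}}

```text
t: 23.62
tool_pos: [0.5331, 0.2019, 0.1639]
tool_rot: [-0.016, 3.141, 0.001]
wrist_force: [-1.1, -1.8, 16.3]
opening: 0.197
grasp_force: 70.5
```

The push holds at 16 N with no further travel, so the button is at its stop. Handing in.

```bash
python3 -c "
from plant import *
print(job_done())"
```

```text
the job is handed in; nothing more can be done
None
```

I squeezed the trigger to its stop and released it. I then took the screwdriver from the white stand and handed in at about 24 s, still holding it with the reset button pressed to its stop at about 16 N. I judged the trigger squeeze and the button press by force and finger opening, because the arm blocked the cameras, and I took no picture of the bench at the end.

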